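# Hold an output tube over the empty valve socket for a pin check

## Task

Two valve sockets are mounted on the aluminium chassis and one of them already has its tube: take the spare tube from its wooden rest and carry it over the top of the three circuit boards in the walnut stand to the empty socket. Stop with it upright and centred about 1 cm above that socket, its orange lug pointing the same way as the socket's orange lug, for a check of the pins before it is plugged in: never let it touch a socket, and finish while still holding it there, motionless. Do not bump the boards or stand, and leave the seated tube, the chrome knob and the heatsink where they are.

Things in the scene. Friction and masses are not known exactly. Their poses are not given: they have to be found in the camera images.
- spare_tube: Tube to carry: squat, glass, black base, 84 mm tall, 60 to 130 g. Origin: on axis at the pin tips (lowest point), z up. Heights from there: pins (23 mm circle) 0-10; base (38 mm diameter) 10-28; glass (40 mm diameter, straight from 34 to 70: grip here) to a rounded top at 84. Orange lug on the base along its +x, 12-19 mm up, 8 mm wide, reaching 34 mm from the axis. Starts upright in tube_rest.
- tube_key (a point): Outer end of the spare tube's orange lug: 34 mm from the tube's axis along its +x, 15.5 mm above the pin tips.
- seated_tube: An identical tube already plugged into one of the two sockets (either one); loose, to be left alone. Origin and axes as for the spare tube; seated, its pin tips lie 6 mm above its socket's origin, so its top stands 74 mm above the socket's top face.
- socket_1: Fixed round black bakelite valve socket, 44 mm diameter, 16 mm high, open at the top (pin well 28 mm wide). Origin: centre of its underside, z up; its top face is 16 mm higher, 49 mm above the desk. Orange lug along its +x axis (8 mm wide) reaches 38 mm from its centre, 10-16 mm up. It may be the empty socket or the one with the seated tube, at either place on the chassis.
- socket_2: The other socket, same make and axes, 120 mm from socket_1. The empty one is the one without the seated tube over it.
- chassis: Fixed bare aluminium chassis, 150 (x) by 220 (y) by 30 mm high, carrying the two sockets 60 mm either side of its middle along its y axis on 3 mm dark steel discs. Origin: centre of its underside on the desk. It lies on either side of the board stand, the tube rest on the other.
- tube_rest: Fixed dark wooden block, 70 by 70 by 25 mm, with a hole (28 mm diameter, 14 mm deep) in the middle of its top in which the spare tube's pins stand; the tube's black base sits on the block's top, 25 mm above the desk. Origin: centre of its underside.
- board_stand: Fixed slotted walnut stand, 220 mm (its x) by 90 mm (its y), with three upright green circuit boards along its x, 180 mm long, tops 110 mm above the desk. Origin: centre of its underside on the desk. It stands between the tube rest and the chassis.
- volume_knob: Loose chrome volume knob, 36 mm diameter, 22 mm high, lying on the desk on the far side of the tube rest. Origin: centre of its underside.
- heatsink: Loose aluminium finned heatsink, 50 by 80 by 35 mm high, on the desk on the robot's side of the tube rest. Origin: centre of its underside.
There are look-alikes about, which are no part of the job. What is shaped like the spare_tube but blue or pink is not meant.

How it is judged:
On the way:
1. the spare tube is carried over the top of the circuit boards (y of spare_tube in the frame of board_stand between -0.05 and 0.05 m and x of spare_tube in the frame of board_stand between -0.15 and 0.15 m and height (world z) of spare_tube above 0.11 m), for 0.02 s.
At the end, for the whole second after the job is handed in: Spare tube gripped, still, upright within 7 deg over the empty socket: centred within 6 mm, pin tips 3 to 20 mm above its top face, orange lugs the same way within 12 deg, touching no socket; seated tube within 10 mm, knob and heatsink within 15 mm of their starts (((horizontal distance between seated_tube and socket_1 above 0.05 m and horizontal distance between spare_tube and socket_1 below 0.006 m and z of spare_tube in the frame of socket_1 between 0.019 and 0.036 m and angle between the x axis of spare_tube and the x axis of socket_1, either way round below 0.21 rad and x of tube_key in the frame of socket_1 above 0.015 m) or (horizontal distance between seated_tube and socket_2 above 0.05 m and horizontal distance between spare_tube and socket_2 below 0.006 m and z of spare_tube in the frame of socket_2 between 0.019 and 0.036 m and angle between the x axis of spare_tube and the x axis of socket_2, either way round below 0.21 rad and x of tube_key in the frame of socket_2 above 0.015 m)) and angle between each of spare_tube, seated_tube's own z axis and vertical below 0.12 rad and linear speed of spare_tube below 0.02 m/s and angular speed of spare_tube below 0.2 rad/s and contact force between spare_tube and the fingers above 0.5 N and contact force between spare_tube and socket_1 below 0.05 N and contact force between spare_tube and socket_2 below 0.05 N and distance of seated_tube from where it was at the start of the episode below 0.01 m and distance of each of volume_knob, heatsink from where it was at the start of the episode below 0.015 m); the arm keeps its last pose, push and grip.
It fails at once if the circuit boards or their stand are bumped (over 1 N) (contact force between board_stand and anything else above 1 N).
It fails at once if the spare tube touches a socket (contact force between spare_tube and socket_1 above 0.3 N or contact force between spare_tube and socket_2 above 0.3 N).
It fails at once if the seated tube is shifted by more than 10 mm (distance of seated_tube from where it was at the start of the episode above 0.01 m).
It fails at once if the knob or the heatsink is shifted by more than 15 mm (distance of any of volume_knob, heatsink from where it was at the start of the episode above 0.015 m).
It also fails if it takes over 42 s, if anything falls off the work surface, if the arm or the gripper's body presses on something with over 40 N, if the wrist force passes 120 N, or if a joint passes its speed limit or range.

## Robot

A 6-joint arm with a two-finger parallel gripper is mounted at the origin on the work surface. World frame = base frame: x ahead of the robot, y to its left, z up, the work surface at z = 0. Lengths are in m, angles in rad, forces in N, time in s.
With the tool pointing down it reaches from about 0.275 to 0.875 m from the base axis. Payload 12.5 kg.
Tool frame: the origin (TCP) lies on the centre line of the jaws, within the pads' length; the fingertips stand r.finger_overhang ahead of it and the grasp point (between the pads) lies 3 mm ahead of it (r.finger_overhang is the distance from the TCP to the fingertips, in m); z points along the fingers, y is the line along which they close (so a half turn about z gives the same grasp; the last joint's range is limited). The gripper opens to 85 mm and grips with 20 to 120 N. Pads are 22 mm wide; open, the fingers measure 114 mm over their backs; the gripper's body (76 mm by 85 mm) begins 54 mm behind the grasp point. The pads swing forward as they close: fully open they stand 13 mm farther back than shut.
Start: joints at [-1.363, 0.351, 1.652, -0, 1.139, -0.085], TCP at [0.159, -0.527, 0.224] pointing down, gripper open.
Joint ranges: [-2.75, 2.75], [-0.79, 2.1], [0.01, 2.65], [-1.57, 4.71], [0.07, 3.14], [-2.87, 2.87]. Speed limits (rad/s): [2.22, 2.22, 2.79, 3.14, 3.14, 3.14].

## Interface

Orientations are given as a unit quaternion [x, y, z, w].
In Python, from cell import r, optics gives the robot as it stands. The module is installed in compiled form; this text tells all that it offers. Calls block until the motion is done:
- r.move_to(position, orientation): joint-space move of the TCP to a pose.
- r.move_linear(position, rot=None, vel=0.15): straight line of the TCP; rot=None keeps the orientation; vel is the mean speed in m/s.
- r.set_joints(angles): joint-space move.
- r.set_gripper(opening, squeeze=None): opening from 0.0 (shut) to 1.0 (fully open); squeeze is the grip in N (None keeps the last); returns when the fingers have stopped.
- r.sleep(seconds).
- r.inverse_kinematics(position, orientation): joint angles nearest the present ones, or None.
- optics.get_image(name): name is "scene" or "top" or "wrist"; returns a dict with "pixels" (384x512x3 uint8, red, green, blue), "depth" (384x512 float32, m along the optical axis (not along the pixel's ray), 0 where there is no reading), "fx", "fy", "cx", "cy" (pixels), "camera_from_world" (4x4, takes a point from world to camera coordinates); the wrist camera has in their place "mount" (4x4, takes a point from camera to tool coordinates, whose origin is the TCP and whose axes are the flange's). Camera axes: x right, y down, z forward; pixel columns grow to the right and rows downward; lengths in m; the calibration is good to about 2 mm. The wrist camera is an equidistant fisheye: a pixel r from the principal point sees the ray r / f radians off the axis. A picture is of the moment at which its call begins: read the wrist's pose just before it.
A pose or a line that the arm cannot do raises r.PlanningError and nothing moves.
- r.hand_in(): hands the job in; it is judged then, once.
Readings, each from a call of its own:
- r.current_t(): time.
- r.current_q(): joint angles.
- r.current_qvel(): joint speeds.
- r.current_effort(): joint torques, N m.
- r.current_tool_pos(): TCP position.
- r.current_ee_rot(): TCP orientation.
- r.current_contact_force(): force on the tool from outside, world axes, zero at the start.
- r.current_torque(): the same for the moment, N m.
- r.current_opening(): opening from 0.0 (shut) to 1.0 (fully open).
- r.current_finger_force(): force on a finger pad.
Only numpy, scipy, OpenCV 4.12 (cv2) and the standard library are available. Lean on these libraries where they do the work, as an engineer would, in place of code of your own. Each camera call takes 0.05 s, during which the arm holds its last target. There are 200 camera calls.

## Working session

There is one attempt and no reset: what is moved stays moved. The work goes in short steps, each a Python script; the robot and the scene stay as the last script left them, time stands still between calls to the robot, and variables do not carry over. Pictures are saved under pics/ and viewed, at most 10 in all, crops included, and the job is handed in when it is done.

```bash
mkdir -p pics; cat > h.py <<'E'
import numpy as np, cv2
from cell import r, optics
def cloud(im):
    d=im["depth"]; v,u=np.indices(d.shape)
    P=np.stack([(u-im["cx"])/im["fx"]*d,(v-im["cy"])/im["fy"]*d,d,np.ones_like(d)],-1)
    return (P@np.linalg.inv(im["camera_from_world"]).T)[...,:3]
E
python3 - <<'E'
from h import *
for n in ("scene","top"):
    im=optics.get_image(n); np.savez(n,**im)
    cv2.imwrite(f"pics/{n}.png",cv2.resize(im["pixels"][...,::-1],(768,576)))
    print(n,im["fx"],im["cx"],im["cy"],np.linalg.inv(im["camera_from_world"]).round(3).tolist())
print(r.finger_overhang,r.current_t(),r.current_ee_rot())
E
```

```text
scene 367.8936351146188 254.97071510498697 196.41268177404513 [[0.767, 0.371, -0.523, 1.003], [0.641, -0.448, 0.623, -0.514], [-0.003, -0.814, -0.581, 0.579], [0.0, 0.0, 0.0, 1.0]]
top 364.69159544047477 249.33568000080103 198.20845907377424 [[-0.021, -0.997, 0.08, 0.461], [-0.999, 0.023, 0.024, 0.033], [-0.026, -0.079, -0.997, 0.945], [0.0, 0.0, 0.0, 1.0]]
0.022 0.1 [ 9.89303840e-01  1.45868627e-01 -3.23835035e-05 -5.04233950e-04]
```

View pics/scene.png

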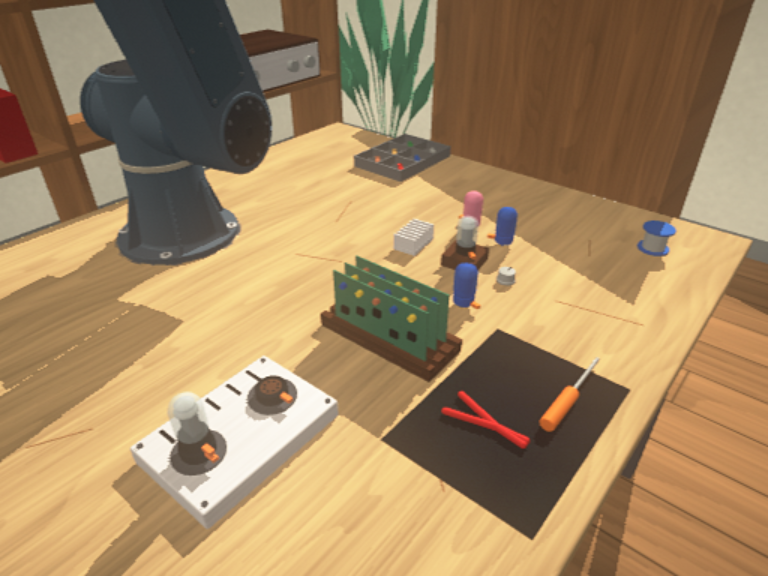

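View pics/top.png

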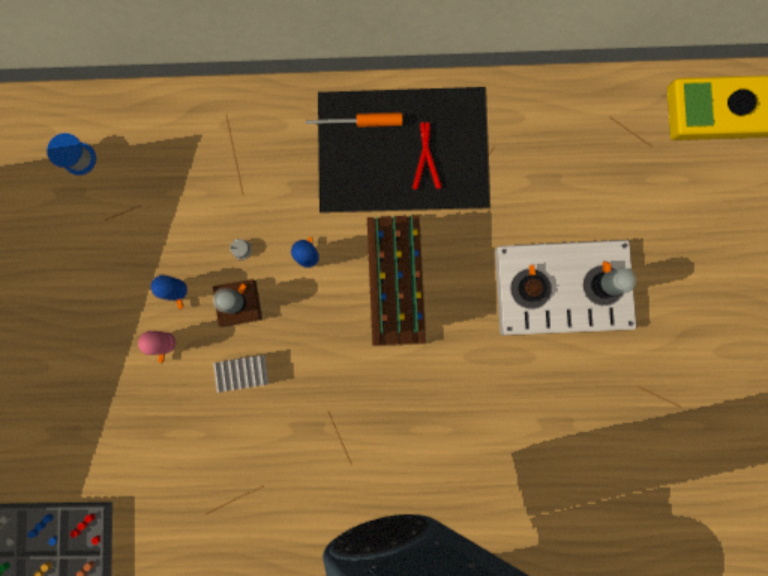

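The top view (768 px wide) shows the spare tube on its rest at (235,303), with the look-alike tubes in blue and pink around it. The stand is at (397,280), the empty socket at (532,288) and the seated tube at about (605,285). All the lugs point roughly towards image up (+x). Next I'll measure.

```bash
cat >> h.py <<'E'
def ray(im,u,v,z):
    T=np.linalg.inv(im["camera_from_world"]); d=T[:3,:3]@[(u-im["cx"])/im["fx"],(v-im["cy"])/im["fy"],1]; o=T[:3,3]
    return o+d*(z-o[2])/d[2]
def comps(m,amin):
    n,l,s,c=cv2.connectedComponentsWithStats(m.astype(np.uint8))
    return [(l==i,s[i],c[i]) for i in range(1,n) if s[i,4]>=amin]
E
cat > meas.py <<'E'
from h import *
for n in ("scene","top"):
    im=dict(np.load(n+".npz")); hsv=cv2.cvtColor(im["pixels"],cv2.COLOR_RGB2HSV); P=cloud(im)
    H,S,V=hsv[...,0].astype(int),hsv[...,1],hsv[...,2]
    print(n)
    for m,s,c in comps((H>5)&(H<14)&(S>200)&(V>150),6):
        print(" orange",c.round(1),s[4],np.median(P[m],0).round(3), "z34",ray(im,*c,.034)[:2].round(4),"z49",ray(im,*c,.049)[:2].round(4))
    if n=="top":
        for nm,m in (("chassis z30",(P[...,2]>.022)&(P[...,2]<.038)&(S<40)&(V>110)),("rest z25",(P[...,2]>.018)&(P[...,2]<.031)&(S>60)&(V<130)),("stand",(P[...,2]>.012)&(P[...,2]<.14)&(abs(P[...,1]-0.02)<.08)&(S>60))):
            for k,s,c in comps(m,120):
                print(nm,c.round(1),s[4],np.c_[P[k].min(0),P[k].max(0)].round(3).tolist(),[ray(im,*p,.025 if nm[0]=='r' else .03)[:2].round(4).tolist() for p in cv2.boxPoints(cv2.minAreaRect(np.argwhere(k)[:,::-1].astype(np.float32)))])
        for u,v in ((152,200),(410,188)):
            w=P[v-15:v+16,u-15:u+16].reshape(-1,3); w=w[w[:,2]>.07]
            print("tall",u,v,len(w),w.mean(0).round(3) if len(w) else "", w.max(0).round(3) if len(w) else "")
        big=cv2.resize(im["pixels"][120:270,130:450,::-1],None,fx=2.5,fy=2.5,interpolation=cv2.INTER_CUBIC); cv2.imwrite("pics/crop.png",big)
E
python3 meas.py
```

```text
scene
top
 orange [252.6  79.2] 206 [0.845 0.039 0.022] z34 [0.8404 0.0401] z49 [0.8342 0.04  ]
 orange [403.7 177.8] 21 [ 0.573 -0.322  0.054] z34 [ 0.5756 -0.3307] z49 [ 0.5737 -0.3247]
 orange [354.2 179.6] 12 [ 0.572 -0.204  0.047] z34 [ 0.5742 -0.208 ] z49 [ 0.5723 -0.204 ]
 orange [160.9 191.4] 8 [0.557 0.278 0.034] z34 [0.556  0.2782] z49 [0.5544 0.2741]
 orange [106.8 238.2] 13 [0.441 0.421 0.02 ] z34 [0.4409 0.4149] z49 [0.4413 0.4086]
chassis z30 [373.9 191.4] 3127 [[0.471, 0.619], [-0.375, -0.155], [0.022, 0.036]] [[0.6148, -0.1534], [0.6198, -0.374], [0.4748, -0.3725], [0.4691, -0.1546]]
rest z25 [278.8 176.3] 258 [[0.5, 0.675], [-0.028, -0.013], [0.019, 0.029]] [[0.674, -0.012], [0.6744, -0.0241], [0.5001, -0.0283], [0.4997, -0.0164]]
rest z25 [248.6 187.7] 442 [[0.454, 0.672], [0.048, 0.064], [0.018, 0.029]] [[0.6712, 0.0657], [0.6714, 0.0526], [0.4539, 0.0474], [0.4535, 0.0603]]
rest z25 [259.1 187.9] 603 [[0.453, 0.674], [0.018, 0.041], [0.018, 0.03]] [[0.6728, 0.0426], [0.6732, 0.0216], [0.4538, 0.0168], [0.4533, 0.0374]]
rest z25 [269.  187.4] 555 [[0.455, 0.673], [-0.006, 0.017], [0.019, 0.029]] [[0.6726, 0.0176], [0.673, -0.0015], [0.4553, -0.0064], [0.4548, 0.0124]]
rest z25 [159.7 203. ] 459 [[0.492, 0.57], [0.252, 0.33], [0.019, 0.031]] [[0.56, 0.3325], [0.5709, 0.2609], [0.5016, 0.2489], [0.4907, 0.3201]]
stand [252.4  79.6] 253 [[0.836, 0.858], [-0.0, 0.082], [0.012, 0.027]] [[0.8518, 0.0808], [0.8522, 0.0003], [0.8301, 0.0001], [0.8296, 0.0804]]
stand [263.9 186.6] 2792 [[0.453, 0.675], [-0.029, 0.064], [0.012, 0.113]] [[0.6713, 0.0659], [0.6732, -0.0247], [0.455, -0.0289], [0.4526, 0.06]]
tall 152 200 244 [0.528 0.282 0.109] [0.55  0.309 0.945]
tall 410 188 341 [ 0.542 -0.314  0.122] [0.565 0.033 0.945]
```

View pics/crop.png

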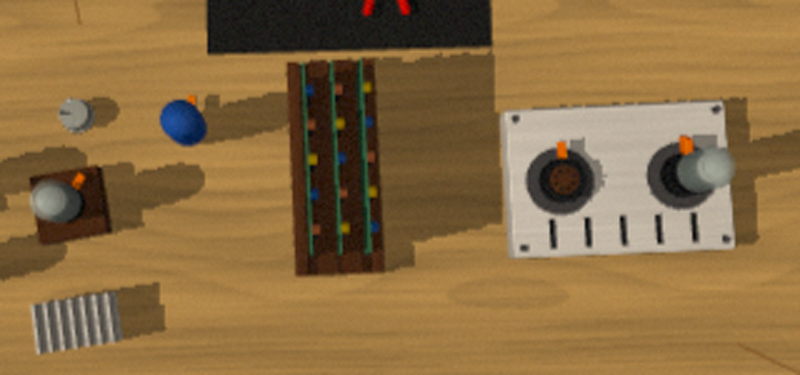

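The rest centre comes out near (0.531, 0.290) and the spare's lug at about -25°. The empty socket is near (0.543, -0.204) with its lug close to +x. The sizes check out: rest 70 mm, chassis 220 × 150 mm, stand 220 × 90 mm. I'll refine both with the wrist camera.

```bash
cat >> h.py <<'E'
from scipy.spatial.transform import Rotation as Ro
def down(deg): return (Ro.from_euler('z',deg,degrees=True)*Ro.from_quat([1,0,0,0])).as_quat()
def wpic(n):
    p,q=np.array(r.current_tool_pos()),np.array(r.current_ee_rot()); im=optics.get_image("wrist")
    T=np.eye(4); T[:3,:3]=Ro.from_quat(q).as_matrix(); T[:3,3]=p; im["T"]=T@im["mount"]; np.savez(n,**im)
    cv2.imwrite(f"pics/{n}.png",cv2.resize(im["pixels"][...,::-1],(768,576),interpolation=cv2.INTER_CUBIC)); return im
def wray(im,uv,z):
    uv=np.atleast_2d(uv)-[im["cx"],im["cy"]]; uv=uv/[im["fx"],im["fy"]]; th=np.linalg.norm(uv,axis=1,keepdims=True)+1e-12
    d=np.c_[np.sin(th)*uv/th,np.cos(th)]@im["T"][:3,:3].T; o=im["T"][:3,3]
    return o+d*((z-o[2])/d[:,2:])
E
python3 - <<'E'
from h import *
r.move_to([0.543,-0.204,0.26],down(90)); r.sleep(.3); im=wpic("ws")
print(r.current_t(),r.current_q(),im["mount"].round(3).tolist(),im["fx"],im["cx"],im["cy"],im["T"].round(3).tolist())
r.move_to([0.531,0.25,0.27],down(80)); r.sleep(.3); wpic("wt"); print(r.current_t(),r.current_q())
E
```

```text
2.275 [-4.40147569e-01  3.72067378e-01  1.52848893e+00  1.00419861e-05
  1.24107571e+00 -4.39591849e-01] [[0.001, -0.95, -0.313, 0.081], [1.0, 0.001, 0.001, -0.0], [-0.0, -0.313, 0.95, -0.151], [0.0, 0.0, 0.0, 1.0]] 297.3186396354542 258.2477067320296 193.98043274854774 [[1.0, 0.001, 0.0, 0.543], [0.001, -0.95, -0.313, -0.124], [0.0, 0.313, -0.95, 0.411], [0.0, 0.0, 0.0, 1.0]]
4.2917 [ 3.60127548e-01  3.76860533e-01  1.49680811e+00 -2.21629846e-05
  1.26799487e+00  5.35146859e-01]
```

View pics/ws.png

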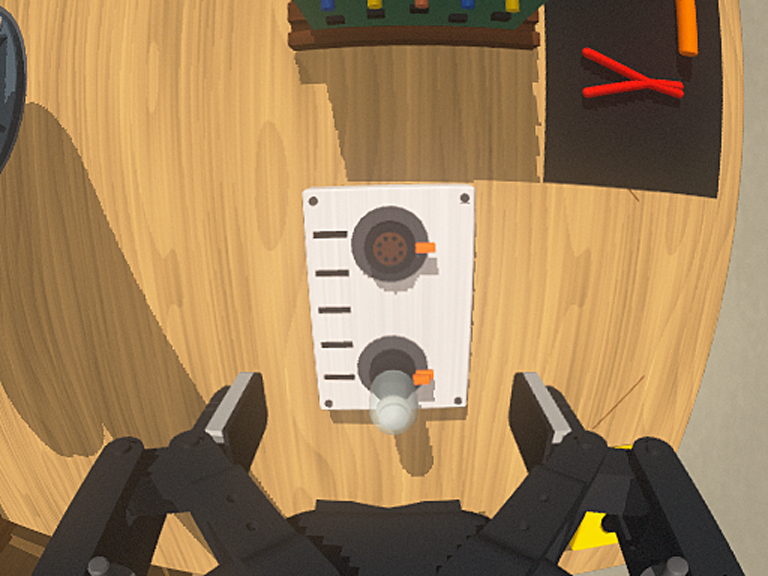

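View pics/wt.png

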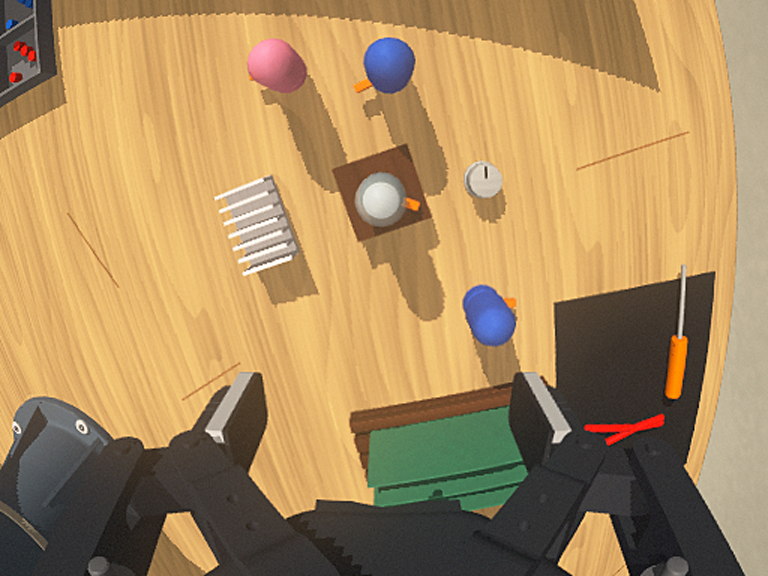

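The wrist view over the chassis shows the empty socket at (390,248) with its lug at (425,247), and the seated tube at (393,385). The second view shows the spare tube at (380,199) with its lug at (412,204), and nothing close by except the blue tube at (389,65). I'll back-project these.

```bash
cat > m2.py <<'E'
from h import *
def wcloud(im):
    v,u=np.indices(im["depth"].shape); uv=np.stack([(u-im["cx"])/im["fx"],(v-im["cy"])/im["fy"]],-1)
    th=np.linalg.norm(uv,axis=-1,keepdims=True)+1e-9
    d=im["depth"][...,None]; return np.concatenate([uv/th*np.tan(th)*d,d],-1)@im["T"][:3,:3].T+im["T"][:3,3]
def circ(p):
    A=np.c_[2*p,np.ones(len(p))]; s=np.linalg.lstsq(A,(p**2).sum(1),rcond=None)[0]; return s[:2],np.sqrt(s[2]+s[:2]@s[:2])
def masks(im):
    hsv=cv2.cvtColor(im["pixels"],cv2.COLOR_RGB2HSV).astype(int); return hsv[...,0],hsv[...,1],hsv[...,2]
if __name__=="__main__":
    im=dict(np.load("ws.npz")); H,S,V=masks(im); P=wcloud(im); ok=im["depth"]>0
    org=(H>4)&(H<16)&(S>180)&(V>120)
    n=np.hypot(P[...,0]-.543,P[...,1]+.204)<.05
    k=n&ok&(P[...,2]>.0435)&(P[...,2]<.056)&~cv2.dilate(org.astype(np.uint8),np.ones((5,5))).astype(bool)
    c=max(cv2.findContours(k.astype(np.uint8),0,1)[0],key=len)[:,0]; h=wray(im,c.astype(float),.049)[:,:2]
    c0,R=circ(h); 
    a=np.degrees(np.arctan2(*(h-c0).T[::-1])); g=abs(a)>30; c0,R=circ(h[g])
    print("socket top ring depth",c0.round(4),R.round(4),np.median(P[k][:,2]).round(4))
    for mm,s,cc in comps(org&n,8):
        l=wray(im,np.argwhere(mm)[:,::-1],.049)[:,:2]; print(" lug",l.mean(0).round(4),s[4],P[mm].mean(0).round(4),np.degrees(np.arctan2(*(l.mean(0)-c0)[::-1])).round(1),np.hypot(*(l.mean(0)-c0)).round(4), (np.hypot(*(l-c0).T)).max().round(4))
    pin=n&(np.hypot(P[...,0]-c0[0],P[...,1]-c0[1])<.02)&(S>70)&~org   # brown well
    e=circ(wray(im,max(cv2.findContours(pin.astype(np.uint8),0,1)[0],key=len)[:,0].astype(float),.049)[:,:2]); print(" well",e)
    ch=ok&(P[...,2]>.022)&(P[...,2]<.038)&(S<45)&(V>110)
    q=cv2.boxPoints(cv2.minAreaRect(wray(im,np.argwhere(ch)[:,::-1],.03)[:,:2].astype(np.float32))); print("chassis",q.round(4).tolist(),q.mean(0).round(4))
    im=dict(np.load("wt.npz")); H,S,V=masks(im); P=wcloud(im); ok=im["depth"]>0
    org=(H>4)&(H<16)&(S>180)&(V>120)
    n=np.hypot(P[...,0]-.531,P[...,1]-.29)<.065
    kk=n&ok&(P[...,2]>.015)&(P[...,2]<.034)&(S>60)
    q=cv2.boxPoints(cv2.minAreaRect(wray(im,np.argwhere(kk)[:,::-1],.025)[:,:2].astype(np.float32))); print("rest",q.round(4).tolist(),q.mean(0).round(4))
    t0=q.mean(0)
    gl=n&ok&(P[...,2]>.05); c=max(cv2.findContours(gl.astype(np.uint8),0,1)[0],key=len)[:,0].astype(float)
    for z in (.07,.085): print("glass",z,circ(wray(im,c,z)[:,:2]))
    print("dome top", P[gl][P[gl][:,2]>np.percentile(P[gl][:,2],80)].mean(0).round(4),P[gl][:,2].max())
    for mm,s,cc in comps(org&n,5):
        l=wray(im,np.argwhere(mm)[:,::-1],.034)[:,:2]; print(" lug",l.mean(0).round(4),s[4],P[mm].mean(0).round(4),np.degrees(np.arctan2(*(l.mean(0)-t0)[::-1])).round(1),np.hypot(*(l.mean(0)-t0)).round(4),np.hypot(*(l-t0).T).max().round(4))
    b=(H>105)&(H<130)&(S>120)
    for mm,s,cc in comps(b&ok,50): print("blue",P[mm].mean(0).round(3),P[mm].min(0).round(3),P[mm].max(0).round(3))
E
python3 m2.py
```

```text
socket top ring depth [ 0.5448 -0.2048] 0.0212 0.0502
 lug [ 0.5738 -0.2043] 80 [ 0.5737 -0.2041  0.05  ] 0.9 0.029 0.0367
 well (array([ 0.5446009 , -0.20543356]), np.float64(0.01388128183683507))
chassis [[0.4690000116825104, -0.1559000015258789], [0.47360000014305115, -0.37529999017715454], [0.6226999759674072, -0.37209999561309814], [0.6180999875068665, -0.15279999375343323]] [ 0.5458 -0.264 ]
rest [[0.49239999055862427, 0.32170000672340393], [0.5031999945640564, 0.25130000710487366], [0.5728999972343445, 0.2621000111103058], [0.5619999766349792, 0.33239999413490295]] [0.5326 0.2919]
glass 0.07 (array([ 0.33461836, -0.1534136 ]), np.float64(0.28742679618484146))
glass 0.085 (array([ 0.34360203, -0.13281667]), np.float64(0.27515575322303437))
dome top [0.5182 0.2681 0.3757] 0.3872319317956898
 lug [0.5578 0.2783] 35 [0.5578 0.2784 0.0354] -28.4 0.0286 0.0348
blue [0.556 0.401 0.083] [0.54  0.388 0.073] [0.576 0.416 0.088]
blue [0.607 0.179 0.069] [0.591 0.156 0.014] [0.629 0.19  0.087]
```

Everything matches the given sizes: socket centre (0.5447, -0.205), lug yaw about 1°, lug radius 29 mm and rest 70 mm square. I'll fix the glass estimate, grasp, lift and look at the result.

```bash
cat > pick.py <<'E'
from m2 import *
im=dict(np.load("wt.npz")); H,S,V=masks(im); P=wcloud(im)
n=np.hypot(P[...,0]-.5326,P[...,1]-.2919)<.045
k,s,_=max(comps(n&(P[...,2]>.05)&(P[...,2]<.11),50),key=lambda t:t[1][4])
c=cv2.findContours(k.astype(np.uint8),0,1)[0][0][:,0].astype(float)
g,R=circ(wray(im,c,.08)[:,:2]); top=P[k][P[k][:,2]>.092].mean(0)
print("glass",g.round(4),R.round(4),"dome",top.round(4),P[k][:,2].max().round(4))
ax=np.array([.5326,.2919])
assert np.hypot(*(g-ax))<.005 and .017<R<.024
ax=(ax+g)/2; yaw=-28; psi=yaw+45; q=down(psi)
r.move_to([*ax,.20],q); r.move_linear([*ax,.074],vel=.08)
print(r.current_contact_force(),r.current_tool_pos(),r.current_t())
r.set_gripper(0.0,40); print("open",r.current_opening(),"F",r.current_finger_force(),r.current_contact_force(),r.current_t())
r.move_linear([*ax,.225],vel=.12); r.sleep(.2)
print("open",r.current_opening(),"F",r.current_finger_force(),r.current_contact_force(),r.current_t(),r.current_q())
wpic("wg")
E
python3 pick.py
```

```text
glass [0.5333 0.2921] 0.0203 dome [0.5335 0.2926 0.0973] 0.1024
[ 0.07039544 -0.28382895  0.57855357] [0.53321691 0.29210359 0.07445091] 7.0917
open 0.42848557959950573 F 39.710807595402 [-0.790275   -0.56075206  5.07632657] 7.6167
open 0.43217976291957944 F 40.060756634920835 [ 0.24790395  0.33547896 -0.6352377 ] 9.225 [ 4.24583070e-01  4.55030651e-01  1.49393502e+00 -6.08043796e-06
  1.19336651e+00  1.69872384e+00]
```

View pics/wg.png

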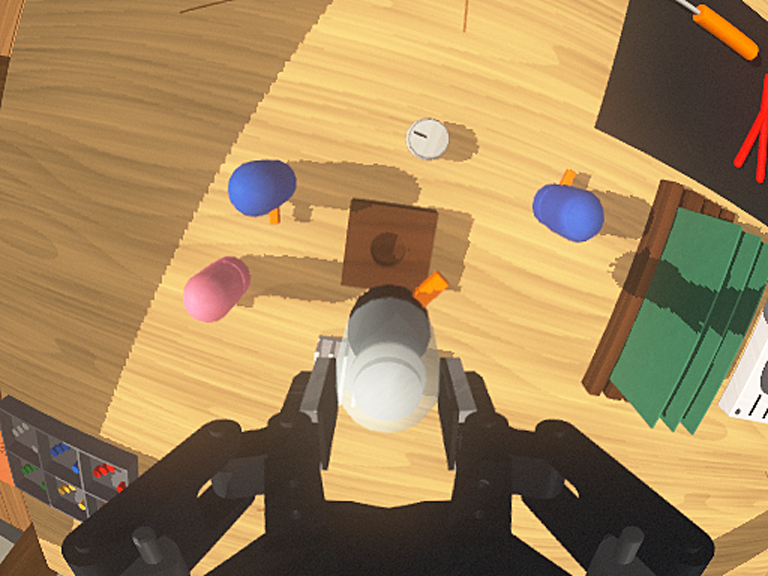

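The tube is gripped: finger force 40 N, opening 0.43 (about 37–40 mm). The lug is visible at (430,290). Now I'll measure the tube's axis offset and lug yaw in the tool frame.

```bash
cat > m3.py <<'E'
from m2 import *
def held(im):
    H,S,V=masks(im); P=wcloud(im); Tt=im["T"]@np.linalg.inv(im["mount"]); inv=np.linalg.inv(Tt)
    tool=lambda p:(p-Tt[:3,3])@Tt[:3,:3]
    Q=tool(P); zt=Tt[2,3]; v,u=np.indices(H.shape)
    n=(u>215)&(u<310)&(v>165)&(v<290)
    org=n&(H>4)&(H<16)&(S>180)&(V>120)&(Q[...,2]<.07)
    m,s,c=max(comps(org,30),key=lambda t:t[1][4])
    print("lug depth z(tool)",np.median(Q[m][:,2]).round(4),"expect .0405-.0475",s[4])
    l=tool(wray(im,np.argwhere(m)[:,::-1],zt-.0405))[:,:2]
    ct,sz,_=cv2.minAreaRect(l.astype(np.float32)); d=np.linalg.svd(l-l.mean(0))[2][0]; d*=np.sign(d@l.mean(0))
    ang=np.degrees(np.arctan2(d[1],d[0])); print("lug c",l.mean(0).round(4),"size",np.round(sz,4),"axis ang",ang.round(1),"bearing from tcp",np.degrees(np.arctan2(*l.mean(0)[::-1])).round(1),"far r",np.hypot(*l.T).max().round(4))
    g=(Q[...,2]>-.008)&(Q[...,2]<.024)&n&(abs(Q[...,1])<.017)&(Q[...,0]>.002)&(Q[...,0]<.035)
    x=Q[g]
    if len(x)>30:
        A=np.c_[2*x[:,:2],np.ones(len(x))]; s=np.linalg.lstsq(A,(x[:,:2]**2).sum(1),rcond=None)[0]
        print("glass cyl: ",len(x),s[:2].round(4),np.sqrt(s[2]+s[:2]@s[:2]).round(4),"x with R=20:",np.median(x[:,0]-np.sqrt(.02**2-x[:,1]**2)).round(4))
    t=n&(Q[...,2]<-.018)&(Q[...,2]>-.035)&(abs(Q[...,0])<.03); print("dome",Q[t].mean(0).round(4),Q[t][:,2].min().round(4),t.sum())
    for zz in (.0495,):
        dk=n&(V<75)&(Q[...,2]<.07)&(Q[...,2]>.02)&~cv2.dilate(m.astype(np.uint8),np.ones((3,3))).astype(bool)
        k=max(comps(dk,50),key=lambda t:t[1][4])[0]; cols=np.where(k.any(0))[0]; pts=np.array([[a,np.where(k[:,a])[0][0]-.5] for a in cols[4:-4]])
        w=tool(wray(im,pts,zt-zz))[:,:2]; a=circ(w); print("base arc",len(w),a[0].round(4),a[1].round(4),"R=19 x:",np.median(w[:,0]-np.sqrt(np.maximum(.019**2-w[:,1]**2,0))).round(4), w[[0,len(w)//2,-1]].round(4).tolist())
if __name__=="__main__":
    import sys; held(dict(np.load(sys.argv[1]+".npz")))
E
python3 m3.py wg
```

```text
lug depth z(tool) 0.0395 expect .0405-.0475 178
lug c [0.0171 0.0176] size [0.0157 0.0092] axis ang 44.1 bearing from tcp 45.7 far r 0.0342
glass cyl:  1094 [0.0004 0.0001] 0.0196 x with R=20: -0.0001
dome [ 0.0038  0.0006 -0.0236] -0.035 3543
base arc 42 [ 0.0019 -0.0004] 0.0156 R=19 x: -0.0019 [[0.01, -0.0148], [0.0176, 0.0003], [0.007, 0.0147]]
```

The tube sits on the TCP axis within 1 mm, and the lug is 45° from tool x. I'll carry it over the boards to 5 cm above the socket and check there.

```bash
python3 - <<'E'
from h import *
r.move_linear([.5447,-.205,.225],rot=down(46),vel=.13)
print(r.current_tool_pos(),r.current_t(),r.current_finger_force(),r.current_contact_force())
r.move_linear([.5447,-.205,.160],vel=.06); r.sleep(.3)
wpic("wc"); print(r.current_tool_pos(),Ro.from_quat(r.current_ee_rot()).as_matrix()[:,0],r.current_t())
for n in ("scene","top"):
    im=optics.get_image(n); np.savez(n+"2",**im)
    if n=="scene": cv2.imwrite("pics/sc2.png",cv2.resize(im["pixels"][200:330,60:260,::-1],None,fx=4,fy=4,interpolation=cv2.INTER_CUBIC))
E
python3 m3.py wc
```

```text
[ 0.54473634 -0.20484308  0.22502859] 13.25 40.06115857511759 [-0.54762598 -0.43324375 -1.48914506]
[ 0.54473391 -0.20500945  0.16011053] [6.94646294e-01 7.19351462e-01 3.85012463e-05] 14.8333
lug depth z(tool) 0.0394 expect .0405-.0475 262
lug c [0.0185 0.0188] size [0.0155 0.0089] axis ang 46.0 bearing from tcp 45.4 far r 0.0344
glass cyl:  1085 [0.0006 0.0001] 0.0196 x with R=20: 0.0001
dome [ 0.0039  0.0007 -0.0236] -0.035 3528Traceback (most recent call last):
  File "m3.py", line 24, in <module>
    import sys; held(dict(np.load(sys.argv[1]+".npz")))
                ~~~~^^^^^^^^^^^^^^^^^^^^^^^^^^^^^^^^^^^
  File "m3.py", line 21, in held
    k=max(comps(dk,50),key=lambda t:t[1][4])[0]; cols=np.where(k.any(0))[0]; pts=np.array([[a,np.where(k[:,a])[0][0]-.5] for a in cols[4:-4]])
      ~~~^^^^^^^^^^^^^^^^^^^^^^^^^^^^^^^^^^^
ValueError: max() iterable argument is empty
```

View pics/wc.png

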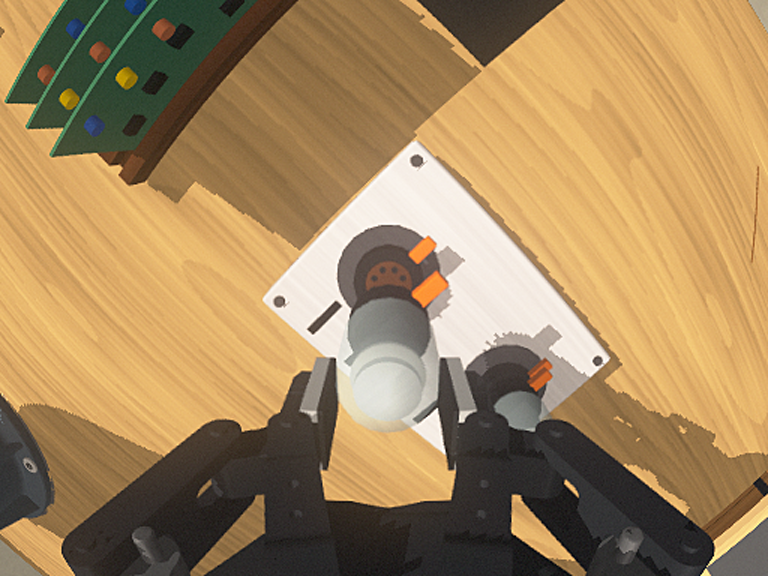

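View pics/sc2.png

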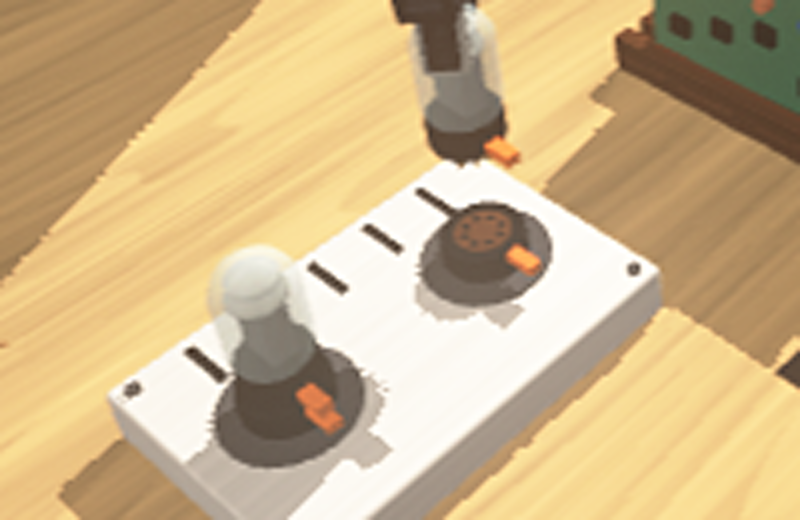

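The wrist view shows the held tube above the empty socket, with the tube lug (430,290) parallel to the socket lug (423,249). The scene view agrees. I'll check the lug ends numerically, lower to the final height and verify.

```bash
cat > chk.py <<'E'
from m2 import *
def lugs(im,zt,ax):
    H,S,V=masks(im); v,u=np.indices(H.shape)
    for m,s,c in comps((H>4)&(H<16)&(S>180)&(V>110)&(u>260)&(u<310)&(v>140)&(v<215),30):
        z=np.median(wcloud(im)[m][:,2]); zz=.049 if abs(z-.049)<abs(z-zt) else zt
        l=wray(im,np.argwhere(m)[:,::-1],zz)[:,:2]; d=np.linalg.svd(l-l.mean(0))[2][0]; d*=np.sign(d[0])
        p=(l-ax)@np.c_[d,[-d[1],d[0]]]
        print("lug px",c.round(0),"z",z.round(4),"used",zz.__round__(4),"yaw",np.degrees(np.arctan2(d[1],d[0])).round(1),"along far",p[:,0].max().round(4),"lateral",((p[:,1].max()+p[:,1].min())/2).round(4),"n",s[4])
if __name__=="__main__":
    ax=np.array([.5447,-.205])
    lugs(dict(np.load("wc.npz")),.160-.0405,ax)
    r.move_linear([*ax,.1195],vel=.03); r.sleep(.5)
    im=wpic("wf"); lugs(im,.1195-.0405,ax)
    print(r.current_tool_pos(),r.current_finger_force(),r.current_contact_force(),r.current_t())
    im=optics.get_image("scene"); np.savez("scene3",**im)
    cv2.imwrite("pics/sc3.png",cv2.resize(im["pixels"][200:330,60:260,::-1],None,fx=4,fy=4,interpolation=cv2.INTER_CUBIC))
E
python3 chk.py; cp meas.py /dev/null
```

```text
lug px [281. 166.] z 0.0502 used 0.049 yaw 3.7 along far 0.037 lateral -0.0011 n 148
lug px [286. 192.] z 0.1207 used 0.1195 yaw 0.3 along far 0.0342 lateral 0.0002 n 264
lug px [286. 186.] z 0.0778 used 0.079 yaw 37.9 along far 0.0381 lateral -0.0151 n 487
[ 0.54470879 -0.20498084  0.11950561] 40.061840023845434 [ 0.34741181  0.70547586 -0.63055537] 16.9833
```

View pics/sc3.png

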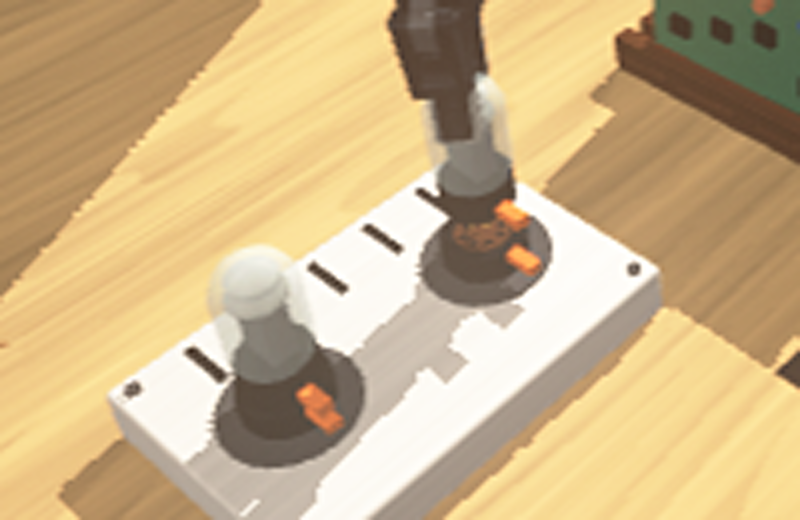

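The scene view shows the tube upright just above the empty socket with the lugs lined up. The lug top reads 78 mm, so the pins are about 10 mm above the face, and the estimates agree to within 2 mm and 3°. I'm handing it in.

```bash
python3 -c "
from h import *
print(np.abs(r.current_qvel()).max()); print(r.hand_in())"
```

```text
0.0011363180001709781
the job is handed in; nothing more can be done
None
```

I handed the job in with the spare tube held still and upright about 10 mm above the empty socket, by my camera measurements centred to about 2 mm with the lugs aligned within about 3°; `r.hand_in()` gave no verdict.

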